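# Serve the square rice cracker on the sloped stand

## Robot

A 6-joint arm with a two-finger parallel gripper is mounted at the origin on the work surface. World frame = base frame: x ahead of the robot, y to its left, z up, the work surface at z = 0. Lengths are in m, angles in rad, forces in N, time in s.
With the tool pointing down it reaches from about 0.25 to 0.775 m from the base axis. Payload 8.9 kg.
Tool frame: the origin (TCP) lies on the mounting face of the last link; the fingertips stand 173 mm ahead of it and the grasp point (between the pads) lies 155 mm ahead of it; z points along the fingers, y is the line along which they close (so a half turn about z gives the same grasp; the last joint's range is limited). The gripper opens to 85 mm and grips with 20 to 120 N. Pads are 22 mm wide; open, the fingers measure 114 mm over their backs; the gripper's body (76 mm by 85 mm) begins 54 mm behind the grasp point. The pads swing forward as they close: fully open they stand 13 mm farther back than shut.
Start: joints at [1.05, 0.291, -0.153, 1.127, 0, 1.431], TCP at [0.196, 0.487, 0.405] pointing down, gripper open.
Joint ranges: [-2.52, 2.52], [-0.91, 1.74], [-1.3, 1.37], [-1.96, 2.02], [-1.52, 1.47], [-3.14, 3.14]. Speed limits (rad/s): [2.22, 2.22, 2.79, 3.14, 3.14, 3.14].

## Interface

Orientations are given as a unit quaternion [w, x, y, z].
In Python, from station import * gives the robot as it stands. The module is installed in compiled form; this text tells all that it offers.
- The arm moves only by the shell command python3 -m pendant 'ROWS'. ROWS is JSON, a list of rows, each an object of numbers: "dx", "dy", "dz": the shift along the tool's x, y, z in m; "wx", "wy", "wz": the turn, a rotation vector about the tool's x, y, z in degrees; "hand": the finger opening in m, from 0 to 0.0854. In form: [{"dx": .., "dy": .., "dz": .., "wx": .., "wy": .., "wz": .., "hand": ..}, ...]. A call has 1 to 8 rows; each row shifts and turns the commanded pose from where the row before left it, along the tool's axes as they then stand; what a row does not reach is not made up. A row lasts 1/10 s, in which the tool goes at most 50 mm and 8.59 degrees, less where a joint would pass 70% of its speed; a pose out of reach is approached as far as the arm can. A call is refused whole if a number of a shift passes 0.05 or a number of a turn 8.59, either way. A call with a gripper value outside its range is refused whole. The fingers move at their own pace and stop on an object; the grip force is fixed at half the most. Time passes only in rows, so rows that do not move let the fingers close. It gives the time, the measured TCP pose, the force, the opening and the grip force at its end, in the units of the state.
- state(): the state, without advancing time (a new reading comes with each control period).
- camera(name): name is "scene" or "top"; returns a dict with "img" (400x640x3 uint8, blue, green, red), "fx", "fy", "cx", "cy" (pixels), "cam_to_world" (4x4, takes a point from camera to world coordinates). Camera axes: x right, y up, looking along -z (the intrinsics and any distortion apply to the point x, -y, -z); pixel columns grow to the right and rows downward; lengths in m; the calibration is good to about 2 mm. A picture is of the moment at which its call begins. There is no depth.
- sign_off(): hands the job in; it is judged then, once.
The state is a dict: "time": time; "joint_pos": joint angles; "dq": joint speeds; "joint_torque": joint torques, N m; "tcp_pos": TCP position; "ee_rot": TCP orientation; "force": force on the tool from outside, world axes, zero at the start; "moment": the same for the moment, N m; "finger_gap": finger opening in m; "grasp_force": force on a finger pad.
Only numpy, scipy, OpenCV 4.12 (cv2) and the standard library are available. Lean on these libraries where they do the work, as an engineer would, in place of code of your own. Each camera call takes 0.05 s, during which the arm holds its last target. There are 200 camera calls.

## Task

Take the flat server by its handle, slide its blade under the big square rice cracker lying on the two-rail rack, lift it off and set it down gently on the sloped bamboo stand, so that it leans square and central on both slanted rails with its lower edge close behind the end lips. Then lay the server back as it was, handle on its bamboo rest and blade flat on the table. The cracker is food: never touch it with the fingers or let it fall, and leave the other things where they are.

Things in the scene. Friction and masses are not known exactly. Their poses are not given: they have to be found in the camera images.
- server: Cranked spatula 200 mm long, 120 g. x runs to the blade tip, z up; origin in the plane of the blade's underside, below the grip. In mm: steel blade x 60 to 150, 56 wide, z 0 to 3; dark wooden handle x -50 to 40, 14 wide, z 36 to 54; steep steel neck, 22 wide, from (x 40, z 43) down to (x 62, z 2).
- server_grip (a point): Where to grip the server's handle: mid-height of the handle, x=0, z=45 mm in the server's frame.
- server_tip (a point): Middle of the server blade's front edge: x=150 mm, z=1.5 mm in the server's frame.
- rest: Bamboo block fixed to the table, 36 mm along its x, 64 mm along its y, 36 mm tall; origin at the centre of its underside. At the start the rear end of the server's handle lies on it, x axes nearly parallel, the server's origin about 46 mm ahead (+x) of the block's origin, the blade flat on the table.
- cracker: Square toasted rice cracker with a dark seaweed band, 110 x 110 x 10 mm, about 80 g. Origin: centre of its underside; z up. Starts lying flat on the rack, its sides nearly parallel to the rack's.
- rack: Low dark steel rack, fixed: two rails along its x, 120 mm long, 12 mm wide, tops 30 mm above the table, inner faces 80 mm apart; open at both x ends; between the rails only two flat cross bars 4 mm high. Origin: on the table under its centre. The server comes in from the -x end, along +x.
- stand: Sloped bamboo stand, fixed: two rails along its x, 12 mm wide, inner faces 80 mm apart, sloping down 20 degrees (0.349 rad) towards +x; high end (-x) 76 mm up. Between the rails nothing is higher than 6 mm. Origin: on the table under the middle of the slope. The server comes in over the high end, tip sloping down 20 degrees.
- stand_seat (a point): Middle of the slope, midway between the stand's rails in the plane of their top surfaces, 55 mm above the table. The lips on the rails' low ends stand 12 mm above the rail surface and begin 56 mm down the slope from here, so a cracker touching them has its origin 1 mm down the slope from here.
- bowl: Bystander: celadon bowl, 116 mm across, 70 mm tall. Origin: centre of its underside.
- caddy: Bystander: ivory porcelain tea caddy, 72 mm across, 80 mm tall. Origin: centre of its underside.
- whisk: Bystander: bamboo whisk on a white holder, 60 mm across, 130 mm tall. Origin: centre of its underside.
- dish: Bystander: white plate, 150 mm across, 18 mm tall. Origin: centre of its underside.
- round_cracker: Bystander: small round rice cracker, 84 mm across, 10 mm thick, on the white plate. Origin: centre of its underside.
- lid_rest: Bystander: upright bamboo lid rest, 52 mm across, 50 mm tall. Origin: centre of its underside.
- canister: Bystander: dark wooden canister, 80 mm across, 92 mm tall. Origin: centre of its underside.
Mind the look-alikes: they are no part of the job. Of the things shaped like the server, the bare steel one is meant.

How it is judged:
On the way, in this order (a step that is already met when the one before it is completed fails the run):
1. the cracker is carried on the server, lifted clear of the rack (contact force between server and cracker above 0.2 N and contact force between cracker and rack below 0.02 N and height (world z) of cracker above 0.07 m), for 0.3 s.
2. the cracker leans on the stand's two rails and the server no longer touches it (angle between cracker's own z axis and vertical between 0.3 and 0.4 rad and x of cracker in the frame of stand between -0.02 and 0.01 m and y of cracker in the frame of stand between -0.018 and 0.018 m and angle between the y axis of cracker and the y axis of stand, either way round below 0.17 rad and contact force between cracker and stand above 0.2 N and contact force between cracker and server below 0.05 N), for 0.3 s.
At the end, for the whole second after the job is handed in: The cracker rests still on both rails (tilt 17 to 23 degrees), within 18 mm of centre sideways, 20 mm behind to 10 mm ahead of the stand's origin, square within 0.17 rad, not touching the server; the server lies still and upright, handle on its rest, blade tip under 10 mm high (all of step 2 and linear speed of each of cracker, server below 0.02 m/s and contact force between server and rest above 0.1 N and height (world z) of server_tip below 0.01 m and angle between server's own z axis and vertical below 0.12 rad).
It fails at once if the fingers or arm touch the cracker (contact force between any of the fingers, the arm and cracker above 0.3 N).
It fails at once if the cracker falls (its underside lower than 20 mm) (height (world z) of cracker below 0.02 m).
It fails at once if the cracker is dropped or pressed hard on the stand (over 15 N) (contact force between cracker and stand above 15 N).
It fails at once if another thing is moved more than 25 mm (distance of any of bowl, caddy, whisk, dish, round_cracker, lid_rest, canister from where it was at the start of the episode above 0.025 m).
It also fails if it takes over 64 s, if anything falls off the work surface, if the arm or the gripper's body presses on something with over 40 N, if the wrist force passes 120 N, or if a joint passes its speed limit or range.

## Working session

There is one attempt and no reset: what is moved stays moved. The work goes in short steps, Python scripts to look and compute and a shell command to move; the robot and the scene stay as the last step left them, time stands still between calls to the robot, and variables do not carry over. Pictures are saved under pics/ and viewed, at most 10 in all, crops included, and the job is handed in when it is done.

```bash
mkdir -p pics
python3 - <<'E'
from station import *
import cv2,numpy as np
for n in("scene","top"):
    c=camera(n); cv2.imwrite(f"pics/{n}0.png",c["img"]); print(n,c["fx"],c["fy"],c["cx"],c["cy"],[k for k in c]); print(np.round(c["cam_to_world"],4).tolist())
    np.save(n+".npy",c["cam_to_world"])
print(state())
E
```

```text
scene 412.0524885980702 412.0524885980702 317.63513212641584 201.99565948904836 ['img', 'fx', 'fy', 'cx', 'cy', 'cam_to_world']
[[0.006, -0.5801, 0.8145, 1.681], [0.9998, 0.0177, 0.0052, 0.1058], [-0.0174, 0.8144, 0.5801, 0.8411], [0.0, 0.0, 0.0, 1.0]]
top 392.39069344221014 392.39069344221014 323.0358458842969 200.70924623627153 ['img', 'fx', 'fy', 'cx', 'cy', 'cam_to_world']
[[-0.0236, 0.9928, -0.1178, 0.408], [-0.9997, -0.0236, 0.002, 0.1117], [-0.0008, 0.1178, 0.993, 1.3547], [0.0, 0.0, 0.0, 1.0]]
{'time': 0.1, 'joint_pos': array([ 1.04969622e+00,  2.91236486e-01, -1.54055883e-01,  1.12667667e+00,
        8.99499104e-06,  1.43151103e+00]), 'dq': array([-0.0001524 , -0.00091446,  0.00081845, -0.00103166,  0.00041094,
        0.00147196]), 'joint_torque': array([ 1.26905026e-03, -5.37978530e+01,  3.31917715e+01,  9.30474635e-03,
       -2.18347459e-04, -1.09648184e-05]), 'tcp_pos': array([0.19551246, 0.48703702, 0.40418121]), 'ee_rot': array([-1.94366023e-04,  1.89749862e-01,  9.81832290e-01, -5.53222836e-04]), 'force': array([-0.248569  ,  0.1749167 , -0.20195418]), 'moment': array([-0.02111749,  0.03214278, -0.02750088]), 'grasp_force': 0.0, 'finger_gap': 0.08564970739380687}
```

View pics/top0.png

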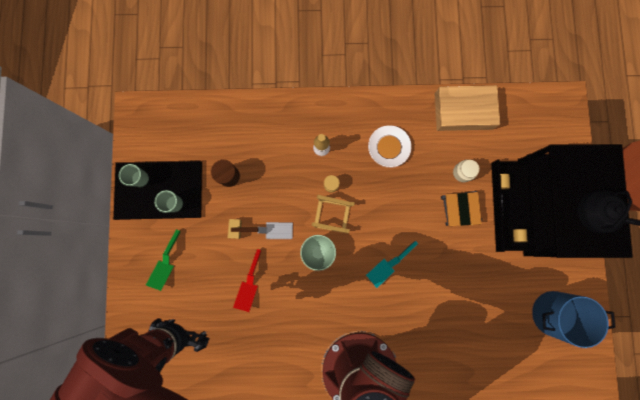

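View pics/scene0.png

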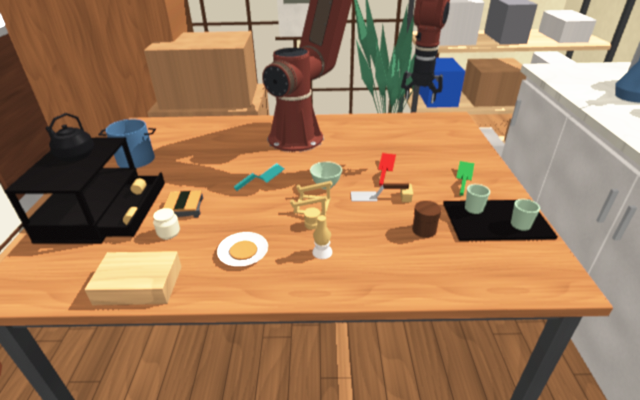

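Top view: steel server with dark handle, blade at about (278,230) and rest at (235,229). The look-alikes are red (248,285), green (165,262) and teal (390,265). The steel one fits the description. The stand is at (333,213) and the cracker on its rack at (463,208). Next, close crops.

```bash
cat > h.py <<'E'
import numpy as np,cv2
K={"scene":(412.0525,317.635,201.9957),"top":(392.3907,323.0358,200.7092)}
T={n:np.load(f"{n}.npy") for n in K}
def unproj(n,u,v,z):
    f,cx,cy=K[n];M=T[n]
    d=M[:3,:3]@np.array([(u-cx)/f,-(v-cy)/f,-1]);o=M[:3,3]
    return o+d*(z-o[2])/d[2]
def proj(n,p):
    f,cx,cy=K[n];M=T[n];q=M[:3,:3].T@(np.asarray(p)-M[:3,3])
    return np.array([cx+f*q[0]/-q[2],cy-f*q[1]/-q[2]])
E
python3 - <<'E'
import cv2,numpy as np
i=cv2.imread("pics/top0.png")
def crop(a,b,c,d,s):return cv2.resize(i[c:d,a:b],None,fx=s,fy=s,interpolation=cv2.INTER_CUBIC)
cv2.imwrite("pics/c1.png",crop(220,360,170,270,5.5))
cv2.imwrite("pics/c2.png",crop(430,500,180,235,10))
E
```

```text
(no output)
```

View pics/c1.png

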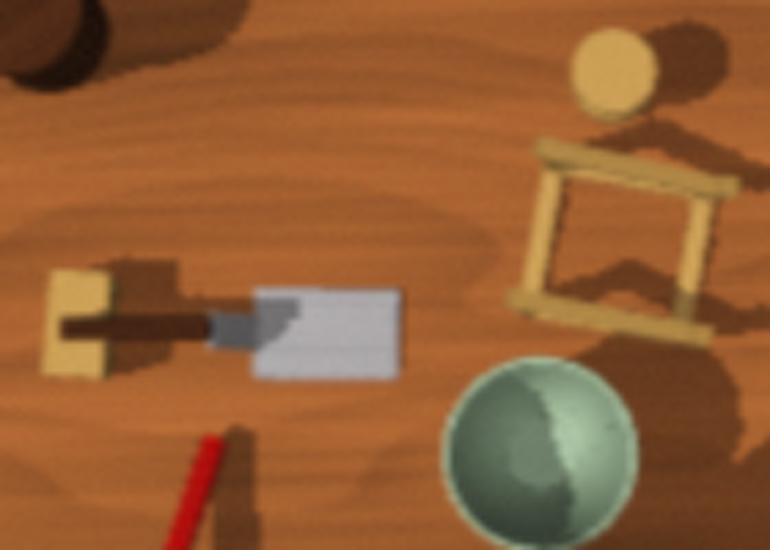

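View pics/c2.png

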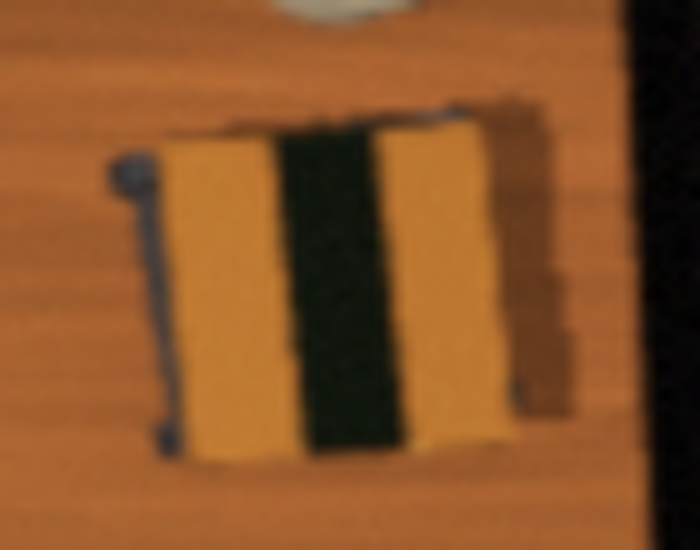

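Run:
```python
from h import *
i=cv2.imread("pics/scene0.png")
cv2.imwrite("pics/c3.png",cv2.resize(i[150:250,280:430],None,fx=5,fy=5,interpolation=cv2.INTER_CUBIC))
def P(a,c,s,pts,z):return np.array([unproj("top",a+(x+.5)/s-.5,c+(y+.5)/s-.5,z) for x,y in pts])
def rep(n,p):
    print(n,np.round(p[:,:2].mean(0),4),"sides",[round(float(np.linalg.norm(p[k]-p[k-1])),4) for k in range(len(p))],
     "yaw lower/upper edge",[round(float(np.degrees(np.arctan2(*(b-a)[1::-1]))),1) for a,b in((p[0],p[1]),(p[3],p[2]))])
A=(220,170,5.5);B=(430,180,10)
rep("cracker",P(*B,[(162,142),(478,122),(515,440),(187,460)],.04))
rep("blade",P(*A,[(253,287),(401,290),(400,380),(254,380)],.003))
rep("rest",P(*A,[(50,270),(110,272),(105,378),(42,375)],.036))
h=P(*A,[(62,328),(210,327)],.054);print("handle",h, h.mean(0))
print("railstubs",P(*B,[(133,173),(170,440)],.03))
for zl,zr in((.076,.036),(.036,.076)):
  p=np.r_[P(*A,[(540,150)],zl),P(*A,[(740,187),(712,335)],zr),P(*A,[(510,298)],zl)];rep("stand",p);print(p)
```

```text
cracker [ 0.5261 -0.3615] sides [0.1075, 0.1073, 0.1078, 0.1103] yaw lower/upper edge [-87.7, -87.9]
blade [0.4693 0.2627] sides [0.0581, 0.0928, 0.0562, 0.0911] yaw lower/upper edge [-92.5, -91.4]
rest [0.4779 0.4116] sides [0.0641, 0.0368, 0.0646, 0.0384] yaw lower/upper edge [-93.3, -94.1]
handle [[0.47449431 0.41639088 0.054     ]
 [0.47298629 0.32732756 0.054     ]] [0.4737403  0.37185922 0.054     ]
railstubs [[ 0.56868165 -0.29883511  0.03      ]
 [ 0.47762265 -0.30590312  0.03      ]]
stand [0.5179 0.0751] sides [0.0902, 0.13, 0.0926, 0.1301] yaw lower/upper edge [-99.6, -100.7]
[[0.57280969 0.1261529  0.076     ]
 [0.55212013 0.00419154 0.036     ]
 [0.46176574 0.02425433 0.036     ]
 [0.48483844 0.14587475 0.076     ]]
stand [0.5183 0.077 ] sides [0.093, 0.1293, 0.0897, 0.1294] yaw lower/upper edge [-104.2, -102.7]
[[0.57796552 0.12660347 0.036     ]
 [0.54774826 0.00745402 0.076     ]
 [0.46013453 0.02690825 0.076     ]
 [0.48724242 0.14694225 0.036     ]]
```

View pics/c3.png

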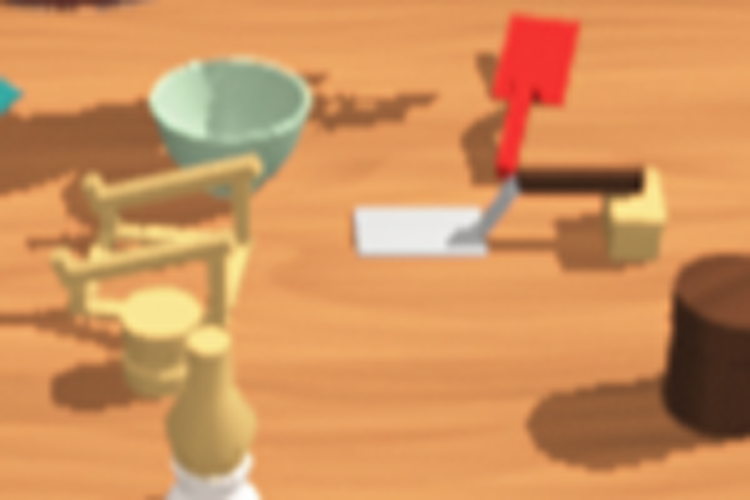

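c3 shows the stand's high end on the right at about (245,165/240) and its lips on the left at (93,183) and (62,260). So the stand's +x points along world -y, and the bowl sits close behind it. The steel server is confirmed, with its dark handle on the rest at (640,200). Next I'll fit the stand pose from both views.

```bash
cat >> h.py <<'E'
from scipy.spatial.transform import Rotation as Ro
def frame(x,y,yaw):  # yaw rad
    return Ro.from_euler('z',yaw),np.array([x,y,0])
E
python3 - <<'E'
from h import *
from scipy.optimize import least_squares
px=lambda a,c,s,x,y:np.array([a+(x+.5)/s-.5,c+(y+.5)/s-.5])
A=(220,170,5.5);C=(280,150,5)
# model: s along slope, y=+-.046
c,s=np.cos(np.radians(20)),np.sin(np.radians(20))
hi=(-.060*c,.055+.060*s); lo=(.059*c+.012*s,.055-.059*s+.012*c)
obs=[("top",px(*A,540,150),(hi[0],.046,hi[1])),("top",px(*A,510,298),(hi[0],-.046,hi[1])),
("top",px(*A,737,186),(lo[0],.046,lo[1])),("top",px(*A,710,335),(lo[0],-.046,lo[1])),
("scene",px(*C,255,161),(hi[0],-.046,hi[1])),("scene",px(*C,228,238),(hi[0],.046,hi[1])),
("scene",px(*C,92,180),(lo[0],-.046,lo[1])),("scene",px(*C,62,256),(lo[0],.046,lo[1]))]
def res(p,sel):
    R,t=frame(*p);return np.concatenate([proj(n,R.apply(m)+t)-u for n,u,m in obs if n in sel])
for sel in(["top"],["scene"],["top","scene"]):
    r=least_squares(res,[.518,.076,-1.75],args=(sel,));print(sel,np.round(r.x,4),np.degrees(r.x[2]).round(1),np.round(r.fun,1))
print("bowl rim",unproj("top",*px(*A,540,453),.07))
E
```

```text
['top'] [ 0.518   0.0779 -1.7673] -101.3 [ 0.6 -0.4  1.2  0.3 -1.1  0.1 -0.7  0.1]
['scene'] [ 0.5218  0.0793 -1.7814] -102.1 [-0.   0.1  0.3 -0.2  0.2  0.2 -0.4 -0.1]
['top', 'scene'] [ 0.5189  0.0785 -1.772 ] -101.5 [ 0.5 -0.7  0.9 -0.1 -1.2 -0.1 -1.  -0.1 -0.4 -0.4  0.2 -0.8 -0.2 -0.1
 -0.5 -0.5]
bowl rim [0.39329426 0.13019834 0.07      ]
```

```bash
cat >> h.py <<'E'
def todo(st,target_grip,yaw_deg,tilt_deg=0):
    """print tool-frame shift & turn to bring grip pt (server x=0,z=.045) to target; tilt=tip down"""
    q=st["ee_rot"];R=Ro.from_quat([q[1],q[2],q[3],q[0]])
    G=Ro.from_euler('z',yaw_deg,degrees=True)*Ro.from_euler('y',tilt_deg,degrees=True)*Ro.from_matrix(np.diag([-1,1,-1.]))
    tcp=np.asarray(target_grip)-.155*G.apply([0,0,1])
    d=tcp-st["tcp_pos"]
    print("t %.1f tcp"%st["time"],np.round(st["tcp_pos"],4),"gap",round(st["finger_gap"],4),"gf",round(st["grasp_force"],1),"F",np.round(st["force"],1))
    print("turn(tool,deg)",np.round((R.inv()*G).as_rotvec(degrees=True),2),"shift if turn first",np.round(G.inv().apply(d),4),"shift now",np.round(R.inv().apply(d),4))
E
python3 -m pendant '[{"wz":8},{"wz":8},{"wz":8},{"wz":8},{"wz":8},{"wz":8},{"wz":8},{"wz":8}]'
python3 -m pendant '[{"wz":6.4},{"dx":-0.008,"dy":0.02,"dz":0.01},{"dx":-0.016,"dy":0.04,"dz":0.015},{"dx":-0.016,"dy":0.04,"dz":0.015},{"dx":-0.016,"dy":0.04,"dz":0.015},{"dx":-0.016,"dy":0.04,"dz":0.015},{"dx":-0.016,"dy":0.04,"dz":0.015},{"dx":-0.01,"dy":0.03,"dz":0.01}]'
python3 - <<'E'
from station import *
from h import *
todo(state(),[.4735,.3676,.045],-92.3)
E
```

```text
t 0.1 tcp [0.1955 0.487  0.4042] gap 0.0856 gf 0.0 F [-0.2  0.2 -0.2]
turn(tool,deg) [-6.000e-02  3.000e-02  7.042e+01] shift if turn first [-0.1082  0.2826  0.2042] shift now [-0.3025 -0.007   0.2041]invalid input at $[0]: expected keys dx, dy, dz, wx, wy, wz, hand
invalid input at $[0]: expected keys dx, dy, dz, wx, wy, wz, hand
```

```bash
python3 -m pendant '[{"dx":0,"dy":0,"dz":0,"wx":0,"wy":0,"wz":8,"hand":0.085},{"dx":0,"dy":0,"dz":0,"wx":0,"wy":0,"wz":8,"hand":0.085},{"dx":0,"dy":0,"dz":0,"wx":0,"wy":0,"wz":8,"hand":0.085},{"dx":0,"dy":0,"dz":0,"wx":0,"wy":0,"wz":8,"hand":0.085},{"dx":0,"dy":0,"dz":0,"wx":0,"wy":0,"wz":8,"hand":0.085},{"dx":0,"dy":0,"dz":0,"wx":0,"wy":0,"wz":8,"hand":0.085},{"dx":0,"dy":0,"dz":0,"wx":0,"wy":0,"wz":8,"hand":0.085},{"dx":0,"dy":0,"dz":0,"wx":0,"wy":0,"wz":8,"hand":0.085}]'
python3 -m pendant '[{"dx":0,"dy":0,"dz":0,"wx":0,"wy":0,"wz":6.4,"hand":0.085},{"dx":-0.008,"dy":0.02,"dz":0.01,"wx":0,"wy":0,"wz":0,"hand":0.085},{"dx":-0.016,"dy":0.04,"dz":0.015,"wx":0,"wy":0,"wz":0,"hand":0.085},{"dx":-0.016,"dy":0.04,"dz":0.015,"wx":0,"wy":0,"wz":0,"hand":0.085},{"dx":-0.016,"dy":0.04,"dz":0.015,"wx":0,"wy":0,"wz":0,"hand":0.085},{"dx":-0.016,"dy":0.04,"dz":0.015,"wx":0,"wy":0,"wz":0,"hand":0.085},{"dx":-0.016,"dy":0.04,"dz":0.015,"wx":0,"wy":0,"wz":0,"hand":0.085},{"dx":-0.01,"dy":0.03,"dz":0.01,"wx":0,"wy":0,"wz":0,"hand":0.085}]'
python3 - <<'E'
from station import *
from h import *
todo(state(),[.4735,.3676,.045],-92.3)
E
```

```text
time: 0.9
tcp_pos: [0.1955, 0.4871, 0.4044]
ee_rot: [0.0, 0.683, 0.73, -0.0]
force: [0.0, 0.5, 0.2]
finger_gap: 0.0851
grasp_force: 0.0
time: 1.7
tcp_pos: [0.4433, 0.3777, 0.3083]
ee_rot: [0.0, 0.721, 0.692, -0.001]
force: [-0.0, 1.0, -0.6]
finger_gap: 0.0849
grasp_force: 0.0
t 1.7 tcp [0.4433 0.3777 0.3083] gap 0.0849 gf 0.0 F [-0.   1.  -0.6]
turn(tool,deg) [-0.05  0.06 -0.05] shift if turn first [-0.0089  0.0305  0.1083] shift now [-0.0087  0.0306  0.1083]
```

```bash
python3 -m pendant '[{"dx":-0.005,"dy":0.016,"dz":0.009,"wx":0,"wy":0,"wz":0,"hand":0.06},{"dx":-0.004,"dy":0.0145,"dz":0.015,"wx":0,"wy":0,"wz":0,"hand":0.06},{"dx":0,"dy":0,"dz":0.02,"wx":0,"wy":0,"wz":0,"hand":0.06},{"dx":0,"dy":0,"dz":0.02,"wx":0,"wy":0,"wz":0,"hand":0.06},{"dx":0,"dy":0,"dz":0.01,"wx":0,"wy":0,"wz":0,"hand":0.06},{"dx":0,"dy":0,"dz":0,"wx":0,"wy":0,"wz":0,"hand":0.06}]'
python3 - <<'E'
from station import *
from h import *
todo(state(),[.4735,.3676,.045],-92.3)
i=camera("top")["img"];cv2.imwrite("pics/g1.png",cv2.resize(i[190:270,220:320],None,fx=7,fy=7,interpolation=cv2.INTER_CUBIC))
E
```

```text
time: 2.3
tcp_pos: [0.4705, 0.3692, 0.2341]
ee_rot: [-0.0, 0.721, 0.693, -0.001]
force: [-0.9, -0.1, -0.1]
finger_gap: 0.06
grasp_force: 0.0
t 2.3 tcp [0.4705 0.3692 0.2341] gap 0.06 gf 0.0 F [-0.9 -0.1 -0.1]
turn(tool,deg) [-0.15  0.09  0.08] shift if turn first [-0.0015  0.003   0.0341] shift now [-0.0014  0.0031  0.0341]
```

View pics/g1.png

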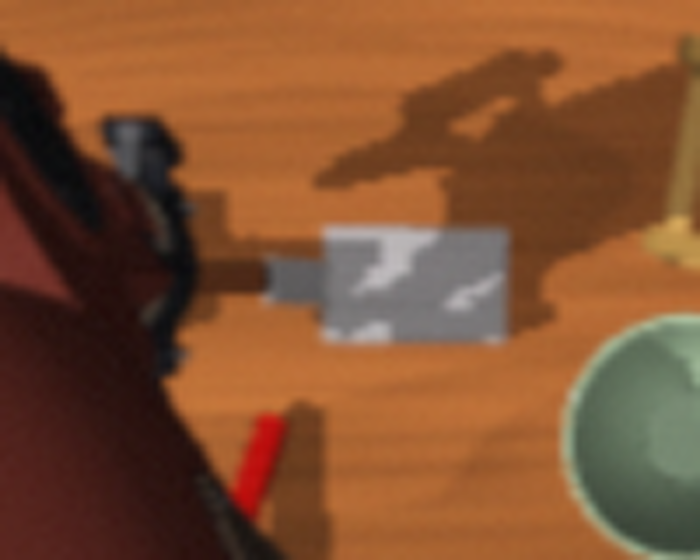

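The open fingers straddle the dark handle at about (215,275), with the blade at (415,285). Descend and close.

```bash
python3 -m pendant '[{"dx":-0.0015,"dy":0.003,"dz":0.014,"wx":0,"wy":0,"wz":0,"hand":0.06},{"dx":0,"dy":0,"dz":0.014,"wx":0,"wy":0,"wz":0,"hand":0.06},{"dx":0,"dy":0,"dz":0.006,"wx":0,"wy":0,"wz":0,"hand":0.06},{"dx":0,"dy":0,"dz":0,"wx":0,"wy":0,"wz":0,"hand":0.03},{"dx":0,"dy":0,"dz":0,"wx":0,"wy":0,"wz":0,"hand":0.02},{"dx":0,"dy":0,"dz":0,"wx":0,"wy":0,"wz":0,"hand":0.0},{"dx":0,"dy":0,"dz":0,"wx":0,"wy":0,"wz":0,"hand":0.0},{"dx":0,"dy":0,"dz":0,"wx":0,"wy":0,"wz":0,"hand":0.0}]'
python3 -m pendant '[{"dx":0,"dy":0,"dz":0,"wx":0,"wy":0,"wz":0,"hand":0.0},{"dx":0,"dy":0,"dz":0,"wx":0,"wy":0,"wz":0,"hand":0.0}]'
python3 - <<'E'
from station import *
from h import *
todo(state(),[.4735,.3676,.045],-92.3)
E
```

```text
time: 3.15
tcp_pos: [0.4748, 0.3677, 0.2023]
ee_rot: [0.0, 0.721, 0.693, 0.001]
force: [-0.3, 0.2, 4.2]
finger_gap: 0.0126
grasp_force: 59.2
time: 3.35
tcp_pos: [0.4748, 0.3677, 0.2023]
ee_rot: [0.0, 0.721, 0.693, 0.001]
force: [-0.4, -0.5, 6.0]
finger_gap: 0.0129
grasp_force: 59.4
t 3.4 tcp [0.4748 0.3677 0.2023] gap 0.0129 gf 59.4 F [-0.4 -0.5  6. ]
turn(tool,deg) [ 0.05 -0.04  0.03] shift if turn first [-0.0002 -0.0013  0.0023] shift now [-0.0002 -0.0013  0.0023]
```

```bash
python3 -m pendant '[{"dx":0,"dy":0,"dz":-0.01,"wx":0,"wy":0,"wz":0,"hand":0},{"dx":0,"dy":0,"dz":-0.02,"wx":0,"wy":0,"wz":0,"hand":0},{"dx":0,"dy":0,"dz":-0.025,"wx":0,"wy":0,"wz":0,"hand":0},{"dx":0,"dy":0,"dz":-0.025,"wx":0,"wy":0,"wz":-2,"hand":0},{"dx":0,"dy":0,"dz":-0.025,"wx":0,"wy":0,"wz":-2,"hand":0},{"dx":0,"dy":0,"dz":-0.015,"wx":0,"wy":0,"wz":-1.8,"hand":0},{"dx":-0.01,"dy":0,"dz":0,"wx":0,"wy":0,"wz":0,"hand":0},{"dx":-0.026,"dy":0,"dz":0,"wx":0,"wy":0,"wz":0,"hand":0}]'
python3 -m pendant '[{"dx":-0.04,"dy":0,"dz":0,"wx":0,"wy":0,"wz":0,"hand":0},{"dx":-0.04,"dy":0,"dz":0,"wx":0,"wy":0,"wz":0,"hand":0},{"dx":-0.04,"dy":0,"dz":0,"wx":0,"wy":0,"wz":0,"hand":0},{"dx":-0.04,"dy":0,"dz":0,"wx":0,"wy":0,"wz":0,"hand":0},{"dx":-0.04,"dy":0,"dz":0,"wx":0,"wy":0,"wz":0,"hand":0},{"dx":-0.04,"dy":0,"dz":0,"wx":0,"wy":0,"wz":0,"hand":0},{"dx":-0.04,"dy":0,"dz":0,"wx":0,"wy":0,"wz":0,"hand":0},{"dx":-0.04,"dy":0,"dz":0,"wx":0,"wy":0,"wz":0,"hand":0}]'
python3 -m pendant '[{"dx":-0.04,"dy":0,"dz":0,"wx":0,"wy":0,"wz":0,"hand":0},{"dx":-0.04,"dy":0,"dz":0,"wx":0,"wy":0,"wz":0,"hand":0},{"dx":-0.03,"dy":0,"dz":0,"wx":0,"wy":0,"wz":0,"hand":0},{"dx":-0.02,"dy":0,"dz":0,"wx":0,"wy":0,"wz":0,"hand":0},{"dx":-0.01,"dy":0.005,"dz":0,"wx":0,"wy":0,"wz":0,"hand":0},{"dx":0,"dy":0,"dz":0,"wx":0,"wy":0,"wz":0,"hand":0}]'
python3 - <<'E'
from station import *
from h import *
todo(state(),[.5117,-.127,.045+.015],-86.5)
i=camera("top")["img"];j=camera("scene")["img"]
cv2.imwrite("pics/p1.png",cv2.resize(i[180:245,380:500],None,fx=6,fy=6,interpolation=cv2.INTER_CUBIC))
cv2.imwrite("pics/j1.png",j)
E
```

```text
time: 4.15
tcp_pos: [0.4765, 0.3319, 0.3215]
ee_rot: [-0.0, 0.685, 0.729, 0.0]
force: [0.9, -0.5, -1.5]
finger_gap: 0.0131
grasp_force: 58.5
time: 4.95
tcp_pos: [0.4954, 0.0102, 0.3209]
ee_rot: [-0.001, 0.685, 0.728, -0.001]
force: [0.6, -0.5, -1.5]
finger_gap: 0.0131
grasp_force: 58.5
time: 5.55
tcp_pos: [0.5102, -0.1282, 0.3211]
ee_rot: [-0.0, 0.686, 0.728, -0.0]
force: [-0.5, -0.3, -1.5]
finger_gap: 0.0129
grasp_force: 58.6
t 5.5 tcp [ 0.5102 -0.1282  0.3211] gap 0.0129 gf 58.6 F [-0.5 -0.3 -1.5]
turn(tool,deg) [-0.02 -0.01 -0.1 ] shift if turn first [0.0011 0.0016 0.1061] shift now [0.0011 0.0017 0.1061]
```

View pics/p1.png

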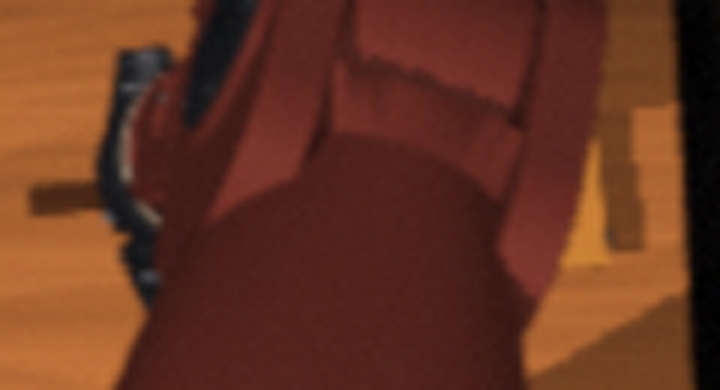

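The arm hides the blade and rack from the top camera. Only the handle at (65,197) and the cracker's edge at (590,220) show. I'll descend and check in the scene view.

```bash
python3 -m pendant '[{"dx":0.001,"dy":0.0016,"dz":0.02,"wx":0,"wy":0,"wz":0,"hand":0},{"dx":0,"dy":0,"dz":0.025,"wx":0,"wy":0,"wz":0,"hand":0},{"dx":0,"dy":0,"dz":0.025,"wx":0,"wy":0,"wz":0,"hand":0},{"dx":0,"dy":0,"dz":0.02,"wx":0,"wy":0,"wz":0,"hand":0},{"dx":0,"dy":0,"dz":0.016,"wx":0,"wy":0,"wz":0,"hand":0},{"dx":0,"dy":0,"dz":0,"wx":0,"wy":0,"wz":0,"hand":0}]'
python3 - <<'E'
from station import *
from h import *
todo(state(),[.5117,-.127,.045+.015],-86.5)
c=camera("scene");j=c["img"]
cv2.imwrite("pics/j2.png",cv2.resize(j[150:240,150:290],None,fx=5.5,fy=5.5,interpolation=cv2.INTER_CUBIC))
R,t=frame(.5117,-.127,np.radians(-86.5));t[2]=.015
for m in[(.15,.028,.0015),(.15,-.028,.0015),(.062,.028,.0015),(.062,-.028,.0015)]:
    print(m,np.round((proj("scene",R.apply(m)+t)-[150,150]+.5)*5.5-.5))
R,t=frame(.526,-.3615,np.radians(-86.5));t[2]=.03
for m in[(-.055,.055,.01),(-.055,-.055,.01),(-.055,.055,0),(.055,.055,.01),(.055,-.055,.01)]:
    print("ck",m,np.round((proj("scene",R.apply(m)+t)-[150,150]+.5)*5.5-.5))
E
```

```text
time: 6.25
tcp_pos: [0.5104, -0.1245, 0.2138]
ee_rot: [-0.002, 0.684, 0.729, -0.001]
force: [-0.4, 0.8, -0.5]
finger_gap: 0.0131
grasp_force: 58.5
t 6.2 tcp [ 0.5104 -0.1245  0.2138] gap 0.0131 gf 58.5 F [-0.4  0.8 -0.5]
turn(tool,deg) [-0.21 -0.11  0.11] shift if turn first [-0.0026  0.0011 -0.0012] shift now [-0.0026  0.0011 -0.0012]
(0.15, 0.028, 0.0015) [321. 323.]
(0.15, -0.028, 0.0015) [334. 271.]
(0.062, 0.028, 0.0015) [464. 315.]
(0.062, -0.028, 0.0015) [473. 264.]
ck (-0.055, 0.055, 0.01) [258. 321.]
ck (-0.055, -0.055, 0.01) [287. 220.]
ck (-0.055, 0.055, 0) [261. 334.]
ck (0.055, 0.055, 0.01) [ 73. 331.]
ck (0.055, -0.055, 0.01) [114. 229.]
```

View pics/j2.png

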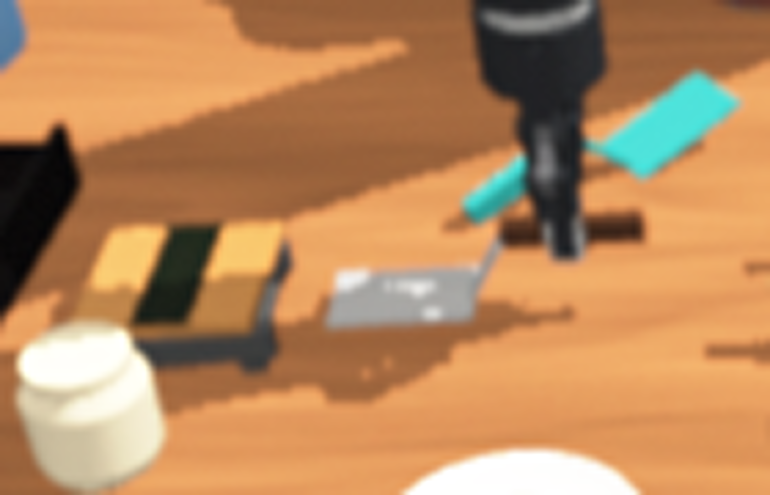

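The scene crop shows the blade, front edge (329,327)-(340,271), level with and lined up on the gap of the rack. The cracker's near edge runs (253,330)-(284,222), within a few pixels of prediction. Slide under.

```bash
python3 -m pendant '[{"dx":-0.01,"dy":0.001,"dz":0,"wx":0,"wy":0,"wz":0,"hand":0},{"dx":-0.02,"dy":0,"dz":0,"wx":0,"wy":0,"wz":0,"hand":0},{"dx":-0.02,"dy":0,"dz":0,"wx":0,"wy":0,"wz":0,"hand":0},{"dx":-0.02,"dy":0,"dz":0,"wx":0,"wy":0,"wz":0,"hand":0},{"dx":-0.02,"dy":0,"dz":0,"wx":0,"wy":0,"wz":0,"hand":0},{"dx":-0.016,"dy":0,"dz":0,"wx":0,"wy":0,"wz":0,"hand":0},{"dx":-0.008,"dy":0,"dz":0,"wx":0,"wy":0,"wz":0,"hand":0},{"dx":0,"dy":0,"dz":0,"wx":0,"wy":0,"wz":0,"hand":0}]'
python3 - <<'E'
from station import *
from h import *
todo(state(),[.526-.061*.1215,-.3615+.998*.1215,.045+.015],-86.5)
c=camera("scene");j=c["img"]
cv2.imwrite("pics/j3.png",cv2.resize(j[160:240,150:260],None,fx=7,fy=7,interpolation=cv2.INTER_CUBIC))
E
```

```text
time: 7.1
tcp_pos: [0.5198, -0.2409, 0.2161]
ee_rot: [0.0, 0.685, 0.728, 0.0]
force: [0.1, -0.7, -2.1]
finger_gap: 0.0129
grasp_force: 58.5
t 7.1 tcp [ 0.5198 -0.2409  0.2161] gap 0.0129 gf 58.5 F [ 0.1 -0.7 -2.1]
turn(tool,deg) [ 0.05  0.03 -0.04] shift if turn first [ 0.0007 -0.0011  0.0011] shift now [ 0.0007 -0.0011  0.0011]
```

View pics/j3.png

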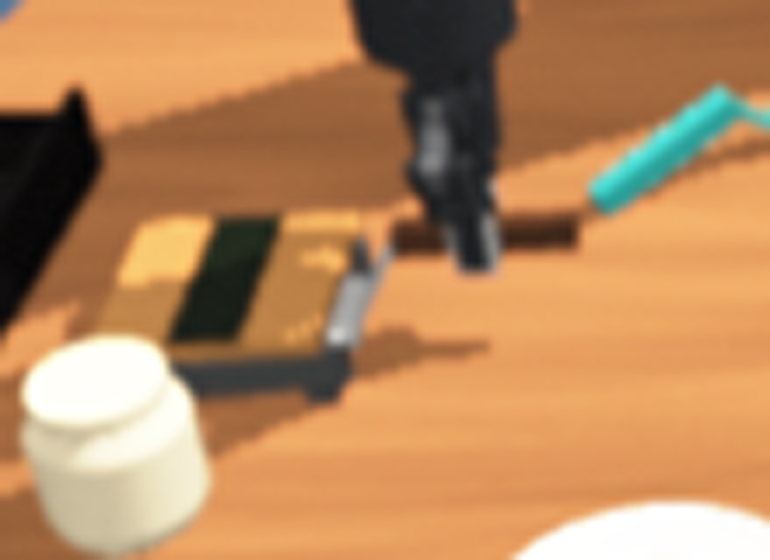

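The blade is under the cracker, with only a thin strip of its rear visible at (345,310). Lift gently.

```bash
python3 -m pendant '[{"dx":0,"dy":0,"dz":-0.004,"wx":0,"wy":0,"wz":0,"hand":0},{"dx":0,"dy":0,"dz":-0.004,"wx":0,"wy":0,"wz":0,"hand":0},{"dx":0,"dy":0,"dz":-0.004,"wx":0,"wy":0,"wz":0,"hand":0},{"dx":0,"dy":0,"dz":-0.004,"wx":0,"wy":0,"wz":0,"hand":0},{"dx":0,"dy":0,"dz":-0.004,"wx":0,"wy":0,"wz":0,"hand":0},{"dx":0,"dy":0,"dz":-0.008,"wx":0,"wy":0,"wz":0,"hand":0},{"dx":0,"dy":0,"dz":-0.012,"wx":0,"wy":0,"wz":0,"hand":0},{"dx":0,"dy":0,"dz":-0.012,"wx":0,"wy":0,"wz":0,"hand":0}]'
python3 -m pendant '[{"dx":0,"dy":0,"dz":-0.015,"wx":0,"wy":0,"wz":0,"hand":0},{"dx":0,"dy":0,"dz":-0.015,"wx":0,"wy":0,"wz":0,"hand":0},{"dx":0,"dy":0,"dz":-0.015,"wx":0,"wy":0,"wz":0,"hand":0},{"dx":0,"dy":0,"dz":-0.01,"wx":0,"wy":0,"wz":0,"hand":0},{"dx":0,"dy":0,"dz":-0.004,"wx":0,"wy":0,"wz":0,"hand":0},{"dx":0,"dy":0,"dz":0,"wx":0,"wy":0,"wz":0,"hand":0},{"dx":0,"dy":0,"dz":0,"wx":0,"wy":0,"wz":0,"hand":0},{"dx":0,"dy":0,"dz":0,"wx":0,"wy":0,"wz":0,"hand":0}]'
python3 - <<'E'
from station import *
from h import *
s=state()
# goal: cracker (at server x=.122) above stand, level, server yaw=stand yaw
st=np.array([.519,.078]);d=np.array([np.cos(np.radians(-101.5)),np.sin(np.radians(-101.5))])
g=st-d*(.122+.007)
todo(s,[*g,.145],-101.5);print(g)
c=camera("scene");j=c["img"]
cv2.imwrite("pics/j4.png",cv2.resize(j[130:230,130:270],None,fx=5.5,fy=5.5,interpolation=cv2.INTER_CUBIC))
E
```

```text
time: 7.95
tcp_pos: [0.5196, -0.2399, 0.2688]
ee_rot: [0.0, 0.685, 0.728, 0.0]
force: [0.5, -0.2, -2.8]
finger_gap: 0.0127
grasp_force: 58.4
time: 8.75
tcp_pos: [0.5194, -0.2397, 0.326]
ee_rot: [-0.001, 0.685, 0.729, -0.0]
force: [-0.3, 0.4, -3.0]
finger_gap: 0.0127
grasp_force: 58.5
t 8.8 tcp [ 0.5194 -0.2397  0.326 ] gap 0.0127 gf 58.5 F [-0.3  0.4 -3. ]
turn(tool,deg) [-0.06 -0.04 15.02] shift if turn first [ 0.4403 -0.0637  0.026 ] shift now [0.4417 0.0526 0.0263]
[0.54471846 0.20441029]
```

View pics/j4.png

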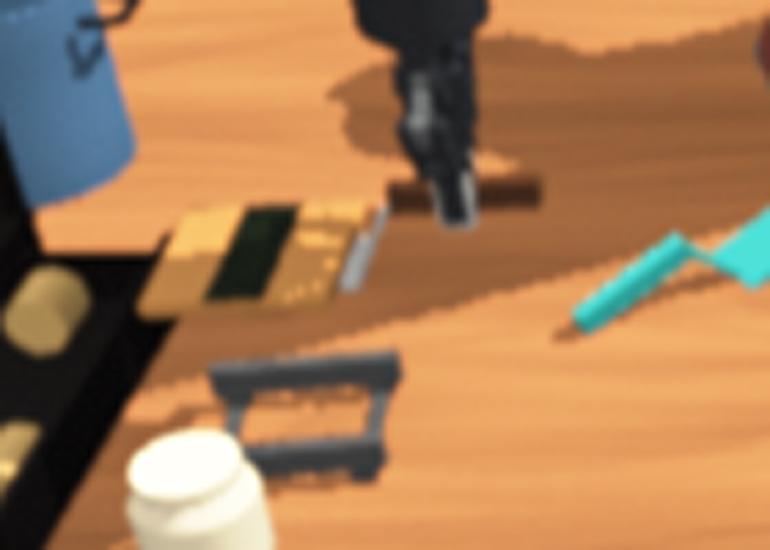

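The cracker sits level on the blade at about (265,255), clear of the rack below. Carry it back towards the stand.

```bash
python3 -m pendant '[{"dx":0.008,"dy":0,"dz":0,"wx":0,"wy":0,"wz":0,"hand":0},{"dx":0.016,"dy":0,"dz":0,"wx":0,"wy":0,"wz":0,"hand":0},{"dx":0.024,"dy":0,"dz":0,"wx":0,"wy":0,"wz":0,"hand":0},{"dx":0.03,"dy":0,"dz":0,"wx":0,"wy":0,"wz":0.5,"hand":0},{"dx":0.03,"dy":0,"dz":0,"wx":0,"wy":0,"wz":1,"hand":0},{"dx":0.03,"dy":0,"dz":0,"wx":0,"wy":0,"wz":1.5,"hand":0},{"dx":0.03,"dy":0,"dz":0,"wx":0,"wy":0,"wz":2,"hand":0},{"dx":0.03,"dy":0,"dz":0,"wx":0,"wy":0,"wz":2,"hand":0}]'
python3 -m pendant '[{"dx":0.03,"dy":-0.003,"dz":0,"wx":0,"wy":0,"wz":2,"hand":0},{"dx":0.03,"dy":-0.005,"dz":0,"wx":0,"wy":0,"wz":2,"hand":0},{"dx":0.03,"dy":-0.005,"dz":0,"wx":0,"wy":0,"wz":2,"hand":0},{"dx":0.03,"dy":-0.005,"dz":0,"wx":0,"wy":0,"wz":1.3,"hand":0},{"dx":0.025,"dy":-0.005,"dz":0,"wx":0,"wy":0,"wz":0.7,"hand":0},{"dx":0.02,"dy":-0.003,"dz":0,"wx":0,"wy":0,"wz":0,"hand":0},{"dx":0.012,"dy":0,"dz":0,"wx":0,"wy":0,"wz":0,"hand":0},{"dx":0.006,"dy":0,"dz":0,"wx":0,"wy":0,"wz":0,"hand":0}]'
python3 - <<'E'
from station import *
from h import *
s=state()
g=[.5447,.2044]
todo(s,[*g,.145],-101.5)
px=lambda x,y:(130+(x+.5)/5.5-.5,130+(y+.5)/5.5-.5)
p=np.array([unproj("scene",*px(*q),.139) for q in[(140,308),(185,208),(378,205),(335,300)]])
print(p.round(4),p.mean(0).round(4)); d=np.array([np.cos(np.radians(-86.5)),np.sin(np.radians(-86.5))])
r=p[:,:2].mean(0)-[.5194,-.2397];print("in server x,y",r@d, r@[-d[1],d[0]])
E
```

```text
time: 9.6
tcp_pos: [0.5119, -0.0397, 0.3267]
ee_rot: [-0.0, 0.729, 0.685, 0.0]
force: [1.5, -0.6, -1.4]
finger_gap: 0.0127
grasp_force: 58.5
time: 10.4
tcp_pos: [0.5124, 0.1439, 0.3267]
ee_rot: [-0.0, 0.774, 0.633, 0.0]
force: [0.1, -0.1, -2.4]
finger_gap: 0.013
grasp_force: 58.5
t 10.4 tcp [0.5124 0.1439 0.3267] gap 0.013 gf 58.5 F [ 0.1 -0.1 -2.4]
turn(tool,deg) [ 0.01 -0.01  0.12] shift if turn first [0.0657 0.0196 0.0267] shift now [0.0657 0.0197 0.0267]
[[ 0.5904 -0.4123  0.139 ]
 [ 0.4781 -0.4201  0.139 ]
 [ 0.4788 -0.3014  0.139 ]
 [ 0.5856 -0.3015  0.139 ]] [ 0.5332 -0.3588  0.139 ]
in server x,y 0.11973884992879592 0.006523492893525145
```

```bash
python3 -m pendant '[{"dx":0.008,"dy":0.002,"dz":0,"wx":0,"wy":0,"wz":0,"hand":0},{"dx":0.014,"dy":0.004,"dz":0,"wx":0,"wy":0,"wz":0,"hand":0},{"dx":0.016,"dy":0.005,"dz":0,"wx":0,"wy":0,"wz":0,"hand":0},{"dx":0.014,"dy":0.005,"dz":0,"wx":0,"wy":0,"wz":0,"hand":0},{"dx":0.009,"dy":0.003,"dz":0,"wx":0,"wy":0,"wz":0,"hand":0},{"dx":0.005,"dy":0.001,"dz":0,"wx":0,"wy":0,"wz":0,"hand":0},{"dx":0,"dy":0,"dz":0,"wx":0,"wy":0,"wz":0,"hand":0},{"dx":0,"dy":0,"dz":0,"wx":0,"wy":0,"wz":0,"hand":0}]'
python3 - <<'E'
from station import *
from h import *
s=state();todo(s,[.5447,.2044,.145],-101.5)
a=camera("top")["img"][160:240,280:380];b=camera("scene")["img"][140:220,270:370]
f=lambda i:cv2.resize(i,None,fx=4,fy=4,interpolation=cv2.INTER_CUBIC)
cv2.imwrite("pics/k1.png",np.hstack([f(a),f(b)]))
E
```

```text
time: 11.2
tcp_pos: [0.5453, 0.2029, 0.3266]
ee_rot: [-0.0, 0.774, 0.633, -0.0]
force: [-0.9, -0.2, -2.5]
finger_gap: 0.0128
grasp_force: 58.5
t 11.2 tcp [0.5453 0.2029 0.3266] gap 0.0128 gf 58.5 F [-0.9 -0.2 -2.5]
turn(tool,deg) [-0.02  0.02  0.01] shift if turn first [ 0.0013 -0.0009  0.0266] shift now [ 0.0013 -0.0009  0.0266]
```

View pics/k1.png

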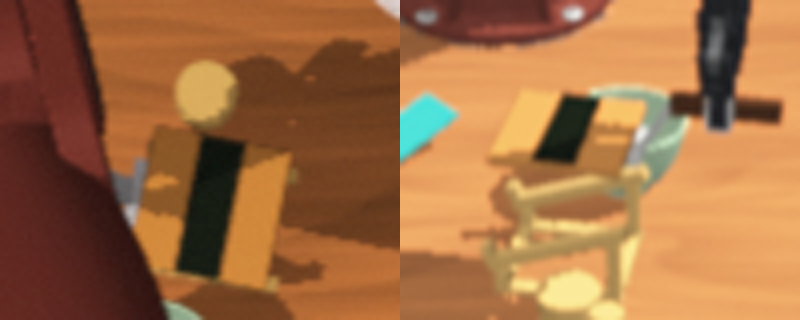

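Left half (top view): the cracker is over the stand, with corners at about (158,125), (292,152), (270,290), (135,270), roughly square with it. Right half (scene view): it sits level on the blade above both rails. That was my 11th picture, one over the limit, so from here I'll work from numbers only. Next, plan the tilt.

```bash
cat > plan.py <<'E'
from h import *
SE=np.array([.519,.078,.055]);SY=-101.5
FL=np.diag([-1,1,-1.])
def tcp_of(o,R): # server origin, rot -> tcp pos, rot
    G=R*Ro.from_matrix(FL);return o+R.apply([0,0,.045])-.155*G.apply([0,0,1]),G
def cur(st):
    q=st["ee_rot"];G=Ro.from_quat([q[1],q[2],q[3],q[0]]);R=G*Ro.from_matrix(FL)
    return st["tcp_pos"]+.155*G.apply([0,0,1])-R.apply([0,0,.045]),R
def goal(s,n,tilt,cx,cy,syaw=SY):  # cracker centre at slope s, normal height n above rails; tilt deg; cracker in server cx,cy; server yaw
    S=Ro.from_euler('z',SY,degrees=True)*Ro.from_euler('y',20,degrees=True)
    c=SE+S.apply([s,0,n]);R=Ro.from_euler('z',syaw,degrees=True)*Ro.from_euler('y',tilt,degrees=True)
    return c-R.apply([cx,cy,.003]),R
def steps(a,b,N,cx,cy):
    (oa,Ra),(ob,Rb)=a,b
    m=np.array([cx,cy,.003]);ca,cb=oa+Ra.apply(m),ob+Rb.apply(m);rv=(Ra.inv()*Rb).as_rotvec()
    P=[]
    for k in range(N+1):
        R=Ra*Ro.from_rotvec(rv*k/N);c=ca+(cb-ca)*k/N;P.append(tcp_of(c-R.apply(m),R))
    for (p,G),(p2,G2) in zip(P,P[1:]):
        print(np.round(G.inv().apply(p2-p),4),np.round((G.inv()*G2).as_rotvec(degrees=True),2))
E
python3 - <<'E'
from station import *
from plan import *
st=state();o,R=cur(st);z=o[2]+.013;print("server origin",o.round(4))
p=np.array([unproj("top",280+(x+.5)/4-.5,160+(y+.5)/4-.5,z) for x,y in[(158,125),(292,152),(270,290),(135,270)]])
print(p.round(4),[round(float(np.linalg.norm(p[k]-p[k-1])),4) for k in range(4)])
e=[p[1]-p[0],p[2]-p[3]];v=[p[0]-p[3],p[1]-p[2]]
print("yaws",[np.degrees(np.arctan2(a[1],a[0])) for a in e],[np.degrees(np.arctan2(a[1],a[0]))-90 for a in v])
c=p.mean(0);print("cracker in server",R.inv().apply(c-o).round(4),"in stand",Ro.from_euler('z',SY,degrees=True).inv().apply(c-SE).round(4))
cx,cy=R.inv().apply(c-o)[:2]; cx=(cx+.120)/2
steps((o,R),goal(-.008,.010,20,cx,cy),14,cx,cy)
E
```

```text
server origin [0.5452 0.2027 0.1267]
[[0.5834 0.1208 0.1397]
 [0.5596 0.0168 0.1397]
 [0.4527 0.0372 0.1397]
 [0.4706 0.1411 0.1397]] [0.1146, 0.1067, 0.1089, 0.1054]
yaws [np.float64(-102.86117889511286), np.float64(-99.77196447262587)] [np.float64(-100.21432013979054), np.float64(-100.83760176269206)]
cracker in server [ 0.127  -0.0034  0.013 ] in stand [-0.0005 -0.0026  0.0847]
[-0.0049  0.0002  0.0015] [-0.    1.43 -0.  ]
[-0.0051  0.0002  0.0015] [-0.    1.43 -0.  ]
[-0.0052  0.0002  0.0014] [-0.    1.43 -0.  ]
[-0.0053  0.0002  0.0014] [-0.    1.43 -0.  ]
[-0.0054  0.0002  0.0014] [-0.    1.43 -0.  ]
[-0.0055  0.0002  0.0014] [-0.    1.43 -0.  ]
[-0.0056  0.0002  0.0014] [-0.    1.43 -0.  ]
[-0.0057  0.0002  0.0014] [-0.    1.43 -0.  ]
[-0.0058  0.0002  0.0014] [-0.    1.43 -0.  ]
[-0.0059  0.0002  0.0013] [-0.    1.43 -0.  ]
[-0.006   0.0002  0.0013] [-0.    1.43 -0.  ]
[-0.0062  0.0002  0.0013] [-0.    1.43 -0.  ]
[-0.0063  0.0002  0.0013] [-0.    1.43 -0.  ]
[-0.0064  0.0002  0.0012] [-0.    1.43 -0.  ]
```

```bash
python3 -m pendant '[{"dx":-0.005,"dy":0.0002,"dz":0.0015,"wx":0,"wy":1.43,"wz":0,"hand":0},{"dx":-0.005,"dy":0.0002,"dz":0.0015,"wx":0,"wy":1.43,"wz":0,"hand":0},{"dx":-0.0052,"dy":0.0002,"dz":0.0014,"wx":0,"wy":1.43,"wz":0,"hand":0},{"dx":-0.0053,"dy":0.0002,"dz":0.0014,"wx":0,"wy":1.43,"wz":0,"hand":0},{"dx":-0.0054,"dy":0.0002,"dz":0.0014,"wx":0,"wy":1.43,"wz":0,"hand":0},{"dx":-0.0055,"dy":0.0002,"dz":0.0014,"wx":0,"wy":1.43,"wz":0,"hand":0},{"dx":-0.0056,"dy":0.0002,"dz":0.0014,"wx":0,"wy":1.43,"wz":0,"hand":0},{"dx":-0.0057,"dy":0.0002,"dz":0.0014,"wx":0,"wy":1.43,"wz":0,"hand":0}]'
python3 -m pendant '[{"dx":-0.0058,"dy":0.0002,"dz":0.0014,"wx":0,"wy":1.43,"wz":0,"hand":0},{"dx":-0.0059,"dy":0.0002,"dz":0.0013,"wx":0,"wy":1.43,"wz":0,"hand":0},{"dx":0,"dy":0,"dz":0,"wx":0,"wy":0,"wz":0,"hand":0},{"dx":0,"dy":0,"dz":0,"wx":0,"wy":0,"wz":0,"hand":0}]'
python3 - <<'E'
from station import *
from plan import *
st=state();o,R=cur(st);cx,cy=.1235,-.0034
print("tilt",np.degrees(np.arccos(R.as_matrix()[2,2])),"F",st["force"].round(1))
S=Ro.from_euler('z',SY,degrees=True)*Ro.from_euler('y',20,degrees=True)
for x in(-.055,0,.055):print(x,S.inv().apply(o+R.apply([cx+x,cy,.003])-SE).round(4))
steps((o,R),goal(-.008,.006,20,cx,cy),8,cx,cy)
i=camera("top")["img"];cv2.imwrite("pics/t2.png",i)
# dark band pixels near the cracker
def band(i,box):
    x0,x1,y0,y1=box;g=i[y0:y1,x0:x1].max(2);n,l,s,c=cv2.connectedComponentsWithStats((g<50).astype(np.uint8))
    for k in range(1,n):
        if s[k,4]>60:print(s[k],(c[k]+[x0,y0]).round(1))
band(cv2.imread("pics/t2.png"),(300,360,185,240))
E
```

```text
time: 12.1
tcp_pos: [0.5387, 0.1618, 0.3114]
ee_rot: [-0.064, 0.77, 0.63, 0.078]
force: [-0.8, 0.3, -1.8]
finger_gap: 0.0131
grasp_force: 58.5
time: 12.5
tcp_pos: [0.537, 0.1513, 0.3064]
ee_rot: [-0.079, 0.768, 0.628, 0.096]
force: [0.7, -0.7, -2.4]
finger_gap: 0.013
grasp_force: 58.5
tilt 14.293580606639596 F [ 0.7 -0.7 -2.4]
-0.055 [-0.0691 -0.0004  0.0212]
0 [-0.0144 -0.0004  0.0267]
0.055 [ 0.0403 -0.0004  0.0322]
[-0.003   0.      0.0011] [-0.    0.71 -0.  ]
[-0.003   0.      0.0011] [-0.    0.71 -0.  ]
[-0.0031  0.      0.0011] [-0.    0.71 -0.  ]
[-0.0031  0.      0.0011] [-0.    0.71 -0.  ]
[-0.0031  0.      0.0011] [-0.    0.71 -0.  ]
[-0.0032  0.      0.0011] [-0.    0.71 -0.  ]
[-0.0032  0.      0.0011] [-0.    0.71 -0.  ]
[-0.0032  0.      0.0011] [-0.    0.71 -0.  ]
```

```bash
cat >> plan.py <<'E'
def quad(o,R,cx,cy,cam="top"):
    return np.array([proj(cam,o+R.apply([cx+a,cy+b,.013])) for a,b in[(-.055,.055),(.055,.055),(.055,-.055),(-.055,-.055)]])
def prof(img,o,R,cx,cy,cam="top",b=0):
    "brightness along server x through cracker top; band is +-18 mm?"
    out=[]
    for a in np.arange(-.06,.0601,.006):
        u,v=proj(cam,o+R.apply([cx+a,cy+b,.013]));out.append(int(cv2.getRectSubPix(img,(1,1),(float(u),float(v)))[0,0].max()))
    return out
E
python3 - <<'E'
from station import *
from plan import *
o,R=cur(state());cx,cy=.1235,-.0034
i=cv2.imread("pics/t2.png");j=camera("scene")["img"]
for b in(-.03,0,.03):print(b,"top",prof(i,o,R,cx,cy,"top",b),"scene",prof(j,o,R,cx,cy,"scene",b))
print(quad(o,R,cx,cy).round(1).tolist())
E
```

```text
-0.03 top [91, 91, 88, 86, 88, 86, 85, 84, 82, 82, 80, 77, 74, 73, 68, 66, 63, 58, 55, 52, 50] scene [206, 245, 241, 241, 241, 241, 238, 163, 36, 35, 36, 36, 67, 191, 241, 240, 240, 240, 238, 234, 236]
0 top [90, 89, 89, 86, 84, 85, 81, 80, 77, 76, 71, 69, 64, 60, 54, 57, 68, 88, 108, 119, 104] scene [229, 238, 237, 239, 239, 240, 239, 179, 41, 37, 37, 37, 52, 167, 240, 240, 239, 239, 239, 204, 188]
0.03 top [108, 108, 105, 100, 96, 89, 85, 78, 74, 71, 65, 65, 70, 98, 115, 115, 116, 117, 117, 102, 112] scene [155, 163, 186, 192, 189, 187, 184, 138, 38, 32, 35, 33, 41, 129, 195, 202, 205, 191, 187, 179, 176]
[[319.0, 192.2], [351.2, 199.0], [345.5, 232.2], [312.9, 226.0]]
```

The scene view's brightness profile puts the seaweed band centred where predicted, so nothing slipped at 14°. Continue to 20° with the blade just above the rails.

```bash
python3 -m pendant '[{"dx":-0.003,"dy":0,"dz":0.0011,"wx":0,"wy":0.71,"wz":0,"hand":0},{"dx":-0.003,"dy":0,"dz":0.0011,"wx":0,"wy":0.71,"wz":0,"hand":0},{"dx":-0.0031,"dy":0,"dz":0.0011,"wx":0,"wy":0.71,"wz":0,"hand":0},{"dx":-0.0031,"dy":0,"dz":0.0011,"wx":0,"wy":0.71,"wz":0,"hand":0},{"dx":-0.0031,"dy":0,"dz":0.0011,"wx":0,"wy":0.71,"wz":0,"hand":0},{"dx":-0.0032,"dy":0,"dz":0.0011,"wx":0,"wy":0.71,"wz":0,"hand":0},{"dx":-0.0032,"dy":0,"dz":0.0011,"wx":0,"wy":0.71,"wz":0,"hand":0},{"dx":-0.0032,"dy":0,"dz":0.0011,"wx":0,"wy":0.71,"wz":0,"hand":0}]'
python3 -m pendant '[{"dx":0,"dy":0,"dz":0,"wx":0,"wy":0,"wz":0,"hand":0},{"dx":0,"dy":0,"dz":0,"wx":0,"wy":0,"wz":0,"hand":0}]' | head -1
cat > chk.py <<'E'
from station import *
from plan import *
st=state();o,R=cur(st);cx,cy=.1235,-.0034
print("t",st["time"],"tilt",np.degrees(np.arccos(R.as_matrix()[2,2])),"F",st["force"].round(1),"M",st["moment"].round(2))
S=Ro.from_euler('z',SY,degrees=True)*Ro.from_euler('y',20,degrees=True)
for x in(-.055,0,.055):print(x,S.inv().apply(o+R.apply([cx+x,cy,.003])-SE).round(4))
j=camera("scene")["img"];cv2.imwrite("pics/s%d.png"%(st["time"]*100),j)
for b in(-.03,0,.03):print(prof(j,o,R,cx,cy,"scene",b))
E
python3 chk.py
```

```text
time: 13.4
tcp_pos: [0.5327, 0.1304, 0.2906]
ee_rot: [-0.11, 0.762, 0.623, 0.135]
force: [0.6, 0.7, -2.4]
finger_gap: 0.0129
grasp_force: 58.5
time: 13.6
t 13.6 tilt 19.976869242923097 F [-0.  -0.5 -2.8] M [-0.36  0.1  -0.01]
-0.055 [-0.063  -0.0004  0.006 ]
0 [-0.008  -0.0004  0.006 ]
0.055 [ 0.047  -0.0004  0.0061]
[218, 243, 236, 235, 236, 236, 232, 148, 35, 35, 35, 35, 67, 182, 234, 235, 235, 235, 233, 228, 213]
[234, 238, 232, 233, 234, 236, 232, 170, 42, 35, 36, 35, 65, 176, 232, 235, 234, 234, 232, 196, 163]
[148, 168, 185, 186, 186, 186, 183, 138, 40, 26, 29, 26, 40, 127, 185, 205, 198, 196, 207, 222, 222]
```

```bash
python3 -m pendant '[{"dx":0,"dy":0,"dz":0.002,"wx":0,"wy":0,"wz":0,"hand":0},{"dx":0,"dy":0,"dz":0.0015,"wx":0,"wy":0,"wz":0,"hand":0},{"dx":0,"dy":0,"dz":0.001,"wx":0,"wy":0,"wz":0,"hand":0},{"dx":0,"dy":0,"dz":0.001,"wx":0,"wy":0,"wz":0,"hand":0},{"dx":0,"dy":0,"dz":0.001,"wx":0,"wy":0,"wz":0,"hand":0},{"dx":0,"dy":0,"dz":0.001,"wx":0,"wy":0,"wz":0,"hand":0},{"dx":0,"dy":0,"dz":0.001,"wx":0,"wy":0,"wz":0,"hand":0},{"dx":0,"dy":0,"dz":0.001,"wx":0,"wy":0,"wz":0,"hand":0}]'
python3 -m pendant '[{"dx":0,"dy":0,"dz":0.001,"wx":0,"wy":0,"wz":0,"hand":0},{"dx":0,"dy":0,"dz":0.001,"wx":0,"wy":0,"wz":0,"hand":0},{"dx":0,"dy":0,"dz":0.001,"wx":0,"wy":0,"wz":0,"hand":0},{"dx":0,"dy":0,"dz":0.0015,"wx":0,"wy":0,"wz":0,"hand":0},{"dx":0,"dy":0,"dz":0.002,"wx":0,"wy":0,"wz":0,"hand":0},{"dx":0,"dy":0,"dz":0.002,"wx":0,"wy":0,"wz":0,"hand":0},{"dx":0,"dy":0,"dz":0,"wx":0,"wy":0,"wz":0,"hand":0},{"dx":0,"dy":0,"dz":0,"wx":0,"wy":0,"wz":0,"hand":0}]'
python3 chk.py
python3 - <<'E'
from h import *
from plan import *
import glob
# cracker at seat prediction profile: virtual server at goal n=0
f=sorted(glob.glob("pics/s*.png"));f=[x for x in f if x[6].isdigit()][-1];j=cv2.imread(f)
o,R=goal(-.008,0,20,.1235,-.0034)
for b in(-.03,0,.03):print("seat",prof(j,o,R,.1235,-.0034,"scene",b))
E
```

```text
time: 14.45
tcp_pos: [0.5334, 0.1339, 0.2818]
ee_rot: [-0.11, 0.763, 0.623, 0.134]
force: [-0.9, 0.8, -0.6]
finger_gap: 0.0134
grasp_force: 58.6
time: 15.25
tcp_pos: [0.5339, 0.1367, 0.2738]
ee_rot: [-0.11, 0.763, 0.623, 0.134]
force: [0.1, -0.6, -1.1]
finger_gap: 0.0132
grasp_force: 58.6
t 15.25 tilt 19.97857621522538 F [ 0.1 -0.6 -1.1] M [-0.39  0.05  0.02]
-0.055 [-0.0631 -0.0005 -0.012 ]
0 [-0.0081 -0.0005 -0.012 ]
0.055 [ 0.0469 -0.0005 -0.012 ]
[186, 207, 240, 242, 236, 235, 236, 236, 221, 122, 38, 35, 36, 36, 63, 177, 234, 236, 235, 234, 233]
[200, 203, 165, 183, 191, 188, 187, 186, 177, 106, 31, 31, 31, 30, 44, 138, 212, 201, 190, 190, 186]
[171, 164, 151, 179, 187, 193, 198, 199, 198, 136, 49, 47, 47, 52, 65, 118, 178, 187, 186, 185, 185]
seat [227, 245, 238, 236, 236, 236, 233, 185, 58, 35, 36, 35, 47, 147, 232, 236, 235, 235, 231, 211, 186]
seat [219, 242, 227, 220, 225, 225, 218, 158, 53, 31, 32, 33, 39, 135, 218, 232, 226, 224, 230, 194, 163]
seat [184, 190, 213, 212, 210, 202, 191, 158, 61, 28, 29, 30, 35, 126, 214, 224, 221, 214, 201, 191, 175]
```

The cracker has stayed on the rails (band profile centred near s = -7 mm) and the tool is unloaded. Withdraw straight back up the slope.

```bash
python3 -m pendant '[{"dx":0.004,"dy":0,"dz":0,"wx":0,"wy":0,"wz":0,"hand":0},{"dx":0.008,"dy":0,"dz":0,"wx":0,"wy":0,"wz":0,"hand":0},{"dx":0.015,"dy":0,"dz":0,"wx":0,"wy":0,"wz":0,"hand":0},{"dx":0.02,"dy":0,"dz":0,"wx":0,"wy":0,"wz":0,"hand":0},{"dx":0.025,"dy":0,"dz":0,"wx":0,"wy":0,"wz":0,"hand":0},{"dx":0.025,"dy":0,"dz":0,"wx":0,"wy":0,"wz":0,"hand":0},{"dx":0.02,"dy":0,"dz":0,"wx":0,"wy":0,"wz":0,"hand":0},{"dx":0.01,"dy":0,"dz":0,"wx":0,"wy":0,"wz":0,"hand":0}]'
python3 - <<'E'
from station import *
from plan import *
st=state();o,R=cur(st);print("tip",(o+R.apply([.15,0,.0015])).round(3))
j=camera("scene")["img"];cv2.imwrite("pics/e1.png",j)
a,B=goal(-.008,0,20,.1235,-.0034)
for b in(-.03,0,.03):print("seat",prof(j,a,B,.1235,-.0034,"scene",b))
i=camera("top")["img"];cv2.imwrite("pics/e1t.png",i)
for b in(-.03,0,.03):print("top",prof(i,a,B,.1235,-.0034,"top",b))
todo(st,[.4735,.3676,.105],-92.3)
E
```

```text
time: 16.1
tcp_pos: [0.5579, 0.2562, 0.3184]
ee_rot: [-0.11, 0.762, 0.624, 0.135]
force: [0.4, -0.7, -1.5]
finger_gap: 0.0128
grasp_force: 58.6
tip [0.544 0.185 0.081]
seat [228, 246, 238, 236, 236, 237, 234, 187, 60, 35, 36, 35, 48, 148, 233, 236, 235, 235, 232, 211, 186]
seat [219, 245, 238, 236, 236, 236, 237, 195, 73, 35, 37, 35, 40, 139, 229, 236, 235, 235, 235, 210, 168]
seat [184, 226, 233, 236, 236, 236, 237, 208, 84, 35, 36, 36, 38, 132, 227, 236, 235, 235, 234, 217, 180]
top [177, 192, 183, 182, 181, 182, 176, 94, 23, 22, 22, 21, 28, 131, 180, 180, 181, 181, 175, 143, 116]
top [178, 185, 182, 182, 183, 183, 179, 103, 20, 20, 19, 20, 23, 106, 177, 180, 180, 180, 179, 151, 117]
top [116, 152, 181, 181, 181, 179, 178, 126, 26, 20, 20, 18, 23, 104, 174, 178, 177, 179, 178, 156, 123]
t 16.1 tcp [0.5579 0.2562 0.3184] gap 0.0128 gf 58.6 F [ 0.4 -0.7 -1.5]
turn(tool,deg) [  1.67 -20.    -8.95] shift if turn first [ 0.108  -0.0888  0.0584] shift now [ 0.067  -0.1048  0.0865]
```

Run:
```python
from station import *
from plan import *
a=cur(state());T=Ro.from_euler('z',-92.2,degrees=True)
steps(a,(np.array([.4748,.3677,.07]),T),12,0,0)
```

```text
[ 0.0061 -0.0082  0.0055] [ 0.14 -1.66 -0.75]
[ 0.0064 -0.0082  0.0055] [ 0.14 -1.66 -0.75]
[ 0.0066 -0.0082  0.0055] [ 0.14 -1.66 -0.75]
[ 0.0069 -0.0081  0.0055] [ 0.14 -1.66 -0.75]
[ 0.0072 -0.0081  0.0055] [ 0.14 -1.66 -0.75]
[ 0.0074 -0.0081  0.0055] [ 0.14 -1.66 -0.75]
[ 0.0077 -0.008   0.0054] [ 0.14 -1.66 -0.75]
[ 0.008  -0.008   0.0054] [ 0.14 -1.66 -0.75]
[ 0.0082 -0.008   0.0053] [ 0.14 -1.66 -0.75]
[ 0.0085 -0.0079  0.0053] [ 0.14 -1.66 -0.75]
[ 0.0088 -0.0079  0.0052] [ 0.14 -1.66 -0.75]
[ 0.009  -0.0078  0.0051] [ 0.14 -1.66 -0.75]
```

```bash
python3 -m pendant '[{"dx":0.006,"dy":-0.008,"dz":0.0055,"wx":0.14,"wy":-1.66,"wz":-0.75,"hand":0},{"dx":0.0064,"dy":-0.008,"dz":0.0055,"wx":0.14,"wy":-1.66,"wz":-0.75,"hand":0},{"dx":0.0066,"dy":-0.008,"dz":0.0055,"wx":0.14,"wy":-1.66,"wz":-0.75,"hand":0},{"dx":0.007,"dy":-0.008,"dz":0.0055,"wx":0.14,"wy":-1.66,"wz":-0.75,"hand":0},{"dx":0.007,"dy":-0.008,"dz":0.0055,"wx":0.14,"wy":-1.66,"wz":-0.75,"hand":0},{"dx":0.0075,"dy":-0.008,"dz":0.0055,"wx":0.14,"wy":-1.66,"wz":-0.75,"hand":0},{"dx":0.0077,"dy":-0.008,"dz":0.0055,"wx":0.14,"wy":-1.66,"wz":-0.75,"hand":0},{"dx":0.008,"dy":-0.008,"dz":0.0054,"wx":0.14,"wy":-1.66,"wz":-0.75,"hand":0}]'|head -1
python3 -m pendant '[{"dx":0.008,"dy":-0.008,"dz":0.0053,"wx":0.14,"wy":-1.66,"wz":-0.75,"hand":0},{"dx":0.0085,"dy":-0.008,"dz":0.0053,"wx":0.14,"wy":-1.66,"wz":-0.75,"hand":0},{"dx":0.0088,"dy":-0.008,"dz":0.0052,"wx":0.14,"wy":-1.66,"wz":-0.75,"hand":0},{"dx":0.009,"dy":-0.008,"dz":0.005,"wx":0.14,"wy":-1.66,"wz":-0.75,"hand":0},{"dx":0,"dy":0,"dz":0,"wx":0,"wy":0,"wz":0,"hand":0},{"dx":0,"dy":0,"dz":0,"wx":0,"wy":0,"wz":0,"hand":0}]'|head -2
python3 - <<'E'
from station import *
from plan import *
todo(state(),[.4748,.3677,.047],-92.2)
E
```

```text
time: 17.0
time: 17.6
tcp_pos: [0.4752, 0.3662, 0.2694]
t 17.6 tcp [0.4752 0.3662 0.2694] gap 0.013 gf 58.6 F [ 0.2 -0.1 -1.6]
turn(tool,deg) [-0.09 -0.02 -0.13] shift if turn first [ 0.0015 -0.0004  0.0674] shift now [ 0.0015 -0.0003  0.0674]
```

```bash
python3 -m pendant '[{"dx":0.0015,"dy":0,"dz":0.01,"wx":0,"wy":0,"wz":-0.1,"hand":0},{"dx":0,"dy":0,"dz":0.015,"wx":0,"wy":0,"wz":0,"hand":0},{"dx":0,"dy":0,"dz":0.015,"wx":0,"wy":0,"wz":0,"hand":0},{"dx":0,"dy":0,"dz":0.012,"wx":0,"wy":0,"wz":0,"hand":0},{"dx":0,"dy":0,"dz":0.008,"wx":0,"wy":0,"wz":0,"hand":0},{"dx":0,"dy":0,"dz":0.004,"wx":0,"wy":0,"wz":0,"hand":0},{"dx":0,"dy":0,"dz":0.002,"wx":0,"wy":0,"wz":0,"hand":0},{"dx":0,"dy":0,"dz":0,"wx":0,"wy":0,"wz":0,"hand":0}]'
python3 -m pendant '[{"dx":0,"dy":0,"dz":0.001,"wx":0,"wy":0,"wz":0,"hand":0},{"dx":0,"dy":0,"dz":0.0005,"wx":0,"wy":0,"wz":0,"hand":0},{"dx":0,"dy":0,"dz":0,"wx":0,"wy":0,"wz":0,"hand":0},{"dx":0,"dy":0,"dz":0,"wx":0,"wy":0,"wz":0,"hand":0}]'
```

```text
time: 18.4
tcp_pos: [0.4754, 0.3674, 0.2037]
ee_rot: [-0.001, 0.721, 0.693, -0.0]
force: [0.7, 1.0, -1.5]
finger_gap: 0.0128
grasp_force: 58.7
time: 18.8
tcp_pos: [0.4754, 0.3675, 0.2024]
ee_rot: [-0.001, 0.721, 0.693, -0.0]
force: [-0.1, -0.0, 0.7]
finger_gap: 0.0131
grasp_force: 58.8
```

```bash
python3 -m pendant '[{"dx":0,"dy":0,"dz":0.0005,"wx":0,"wy":0,"wz":0,"hand":0},{"dx":0,"dy":0,"dz":0,"wx":0,"wy":0,"wz":0,"hand":0.018},{"dx":0,"dy":0,"dz":0,"wx":0,"wy":0,"wz":0,"hand":0.025},{"dx":0,"dy":0,"dz":0,"wx":0,"wy":0,"wz":0,"hand":0.06},{"dx":0,"dy":0,"dz":0,"wx":0,"wy":0,"wz":0,"hand":0.06},{"dx":0,"dy":0,"dz":0,"wx":0,"wy":0,"wz":0,"hand":0.06},{"dx":0,"dy":0,"dz":-0.01,"wx":0,"wy":0,"wz":0,"hand":0.06},{"dx":0,"dy":0,"dz":-0.02,"wx":0,"wy":0,"wz":0,"hand":0.06}]'
python3 -m pendant '[{"dx":0,"dy":0,"dz":-0.03,"wx":0,"wy":0,"wz":0,"hand":0.06},{"dx":0,"dy":0,"dz":-0.03,"wx":0,"wy":0,"wz":0,"hand":0.06},{"dx":0.02,"dy":-0.03,"dz":-0.03,"wx":0,"wy":0,"wz":0,"hand":0.06},{"dx":0.02,"dy":-0.03,"dz":-0.01,"wx":0,"wy":0,"wz":0,"hand":0.06},{"dx":0.02,"dy":-0.03,"dz":0,"wx":0,"wy":0,"wz":0,"hand":0.06},{"dx":0.02,"dy":-0.03,"dz":0,"wx":0,"wy":0,"wz":0,"hand":0.06},{"dx":0.01,"dy":-0.02,"dz":0,"wx":0,"wy":0,"wz":0,"hand":0.06},{"dx":0,"dy":0,"dz":0,"wx":0,"wy":0,"wz":0,"hand":0.06}]'
python3 - <<'E'
from station import *
from plan import *
j=camera("scene")["img"];i=camera("top")["img"];cv2.imwrite("pics/f.png",j);cv2.imwrite("pics/ft.png",i)
a,B=goal(-.008,0,20,.1235,-.0034)
for b in(-.03,0,.03):print("seat",prof(j,a,B,.1235,-.0034,"scene",b),prof(i,a,B,.1235,-.0034,"top",b))
# compare with start: server region differences, and whole-image change components
for n,im in(("top",i),("scene",j)):
    d=cv2.absdiff(im,cv2.imread(f"pics/{n}0.png")).max(2)>60
    k,l,s,c=cv2.connectedComponentsWithStats(d.astype(np.uint8))
    print(n,[(s[q].tolist()) for q in range(1,k) if s[q,4]>15])
def blade(im):
    m=(im.max(2).astype(int)-im.min(2)<30)&(im.max(2)>80);m=m[210:250,240:310].astype(np.uint8)
    k,l,s,c=cv2.connectedComponentsWithStats(m);q=1+s[1:,4].argmax();return s[q],c[q]
print(blade(cv2.imread("pics/top0.png")),blade(i))
E
```

```text
time: 19.6
tcp_pos: [0.4747, 0.367, 0.2311]
ee_rot: [-0.001, 0.721, 0.693, -0.002]
force: [0.4, 0.4, -1.0]
finger_gap: 0.0603
grasp_force: 0.0
time: 20.4
tcp_pos: [0.3368, 0.464, 0.3327]
ee_rot: [-0.001, 0.72, 0.694, -0.0]
force: [0.2, 0.4, -0.1]
finger_gap: 0.0601
grasp_force: 0.0
seat [224, 244, 236, 234, 231, 227, 207, 156, 50, 27, 27, 26, 34, 104, 173, 182, 181, 181, 178, 161, 160] [175, 187, 179, 178, 178, 174, 146, 69, 16, 13, 15, 15, 20, 93, 131, 133, 132, 132, 131, 130, 111]
seat [216, 244, 236, 234, 234, 234, 234, 192, 71, 35, 35, 34, 36, 114, 197, 203, 195, 187, 182, 171, 158] [174, 182, 179, 179, 178, 178, 175, 99, 20, 19, 19, 20, 21, 84, 140, 135, 131, 131, 131, 129, 115]
seat [197, 239, 236, 234, 234, 234, 234, 205, 81, 34, 35, 35, 38, 129, 224, 234, 233, 233, 232, 210, 165] [179, 181, 178, 177, 177, 177, 174, 122, 23, 19, 19, 19, 22, 103, 170, 175, 175, 175, 174, 153, 120]
top [[479, 191, 8, 25, 122], [458, 192, 23, 30, 397], [446, 194, 11, 5, 46], [323, 196, 18, 35, 342], [447, 204, 13, 23, 96], [344, 212, 4, 10, 24], [461, 222, 10, 3, 26], [320, 239, 14, 11, 99], [271
[... 370 characters left out ...]
0, 50, 76, 958], [347, 4, 5, 16, 51], [312, 23, 40, 60, 634], [299, 39, 9, 11, 82], [309, 57, 7, 6, 32], [417, 56, 18, 5, 55], [259, 60, 14, 36, 130], [417, 60, 15, 4, 26], [290, 65, 8, 6, 20], [402, 73, 41, 69, 1004], [137, 123, 134, 50, 1114], [177, 157, 14, 6, 44], [217, 156, 20, 8, 32], [190, 167, 59, 18, 446], [342, 169, 24, 7, 80], [244, 170, 68, 21, 612], [331, 177, 33, 21, 354], [293, 181, 31, 23, 222], [161, 184, 135, 33, 2229], [316, 184, 14, 11, 83], [351, 188, 22, 9, 58], [297, 205, 11, 7, 46], [288, 217, 13, 4, 16]]
(array([ 18,  13,  35,  16, 458], dtype=int32), array([37.16157205, 20.30131004])) (array([ 18,  12,  35,  17, 449], dtype=int32), array([37.12026726, 19.67037862]))
```

The server blade is within a pixel of its starting place and the cracker hasn't moved on its seat. Hand in.

```bash
python3 -c "
from station import *
print(sign_off())"
```

```text
the job is handed in; nothing more can be done
None
```

The job is handed in with no verdict returned: by the last camera measurements the cracker sits square and central on the stand about 7 mm above the middle of the slope, and the server lies back on its rest within about 2 mm of its start; I viewed 11 pictures, one over the limit of 10.

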